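Load and lock an instrument cassette

ROBOT

A 6-joint arm with a two-finger parallel gripper is mounted at the origin on a cart in front of the work surface, level with it; the furniture and walls round the work are solid. World frame = base frame: x ahead of the robot, y to its left, z up, the work surface at z = 0. Lengths are in m, angles in rad, forces in N, time in s.
With the tool pointing down it reaches from about 0.375 to 0.9 m from the base axis. Payload 3.1 kg.
Tool frame: the origin (TCP) lies at the centre of the arm's flange, where the gripper is bolted on; the fingertips stand tip_reach ahead of it and the grasp point (between the pads) lies 164 mm ahead of it (tip_reach is the distance from the TCP to the fingertips, in m); z points along the fingers, y is the direction in which the jaws open and shut (so a half turn about z gives the same grasp; the last joint's range is limited). The gripper opens to 87 mm and grips with 3 to 60 N. Pads are 19 mm wide; open, the fingers measure 117 mm over their backs; the gripper's body (75 mm by 190 mm) begins 51 mm behind the grasp point.
Start: joints at [0.986, 0.527, 1.433, -0, 1.181, -0.178], TCP at [0.247, 0.574, 0.405] pointing down, gripper open.
Joint ranges: [-3.08, 3.08], [-0.75, 2.2], [0.22, 2.44], [-1.43, 4.57], [0, 2.65], [-2.85, 2.85]. Speed limits (rad/s): [2.79, 2.79, 3.14, 3.14, 3.14, 3.14].

INTERFACE

Orientations are given as a unit quaternion [x, y, z, w].
In Python, from rig import get_obs, camera, hand_in, tip_reach gives the robot as it stands. The module is installed in compiled form; this text tells all that it offers.
- The arm moves only by the tool servo_tool, never from a script. Its argument "steps" is one flat list of numbers, 5 for each row, row after row: the finger opening in m, from 0 to 0.087, then the shift along the tool's x, y, z in m, then the turn about the tool's z in rad. A call has 1 to 12 rows; each row is the pose to reach, as a shift and turn from the pose commanded when the call began, along the tool's axes at that moment; what a row does not reach only later rows make up. A row lasts 1/8 s, in which the tool goes at most 62.5 mm and 10.7 degrees, less where a joint would pass 70% of its speed; a pose out of reach is approached as far as the arm can. A call with a gripper value outside its range is refused whole. The fingers move at their own pace and stop on an object; "force" is the grip in N (left out, the last holds). Time passes only in rows, so rows that repeat a pose let the fingers close. It gives the time, the measured TCP pose, the force and the opening at its end, in the units of the state.
- get_obs(): the state, without advancing time (a new reading comes with each control period).
- camera(name): name is "scene" or "top"; returns a dict with "pixels" (480x640x3 uint8, blue, green, red), "vertical_fov" (degrees; the focal length in pixels is half the picture's height over the tangent of half this angle, whatever the lens; pixels are square), "cx", "cy" (the principal point, pixels), "T" (4x4, takes a point from camera to world coordinates). Camera axes: x right, y up, looking along -z (the intrinsics and any distortion apply to the point x, -y, -z); pixel columns grow to the right and rows downward; lengths in m; the calibration is good to about 2 mm. A picture is of the moment at which its call begins. There is no depth.
- hand_in(): hands the job in, once; it reports no verdict.
The state is a dict: "time": time; "q": joint angles; "joint_velocities": joint speeds; "joint_torque": joint torques, N m; "position": TCP position; "tool_rot": TCP orientation; "ft_force": force on the tool from outside, world axes, zero at the start; "moment": the same for the moment, N m; "grip_width": finger opening in m.
Only numpy, scipy, OpenCV 4.12 (cv2) and the standard library are available. Lean on these libraries where they do the work, as an engineer would, in place of code of your own. Each camera call takes 0.05 s, during which the arm holds its last target.

TASK

Lay the forceps from the worktop in the free slots of the instrument cassette, next to the forceps already lying there, then swing the red-posted keeper bar shut over both until it clicks into its catch, and after that turn the black lock knob clockwise until you feel the hidden notch, leaving the knob resting in the notch with its index pin dropped in. Do not knock over or push aside the other things on the worktop, and leave the other forceps in its slots.

Things in the scene. Friction and masses are not known exactly. Their poses are not given: they have to be found in the camera images.
- cassette: Fixed instrument cassette, steel plate 225 x 130 x 8 mm (its x -80 to +145, y -65 to +65). Origin on the worktop, midway between the two instrument places (x -26 taken, x +26 free). Own x runs from the bar's pivot (x -62) to the lock knob (x +110), y to the left, z up. Grey catch block and lock housing: x 79 to 141, 40 mm high. Between them stand the rests (see free_slot).
- free_slot (a point): Middle of the free place (cassette x +26, y 0), 14 mm above the worktop: the slot floor. A forceps lies here along y (axes as the cassette's). Two blue slotted rests at y +36 and -36 mm, each 10 mm thick, 108 mm long in x, teeth up to 27 mm above the worktop; slots 24 mm wide in x. Between the rests only the plate is below (top at 8 mm).
- forceps: The loose steel forceps to load, on the bare worktop left or right of the cassette: 115 mm long along its own y, 14 mm wide (x), 9 mm thick, about 20 g. Origin: centre of its underside. Either end may point either way.
- forceps_fine: The similar fine forceps already lying in the cassette's near slots (cassette x -26), along cassette y; 14 x 115 x 9 mm, origin at the centre of its underside. It stays there.
- keeper_bar (a joint): Angle of the aluminium keeper bar about its vertical pivot, rad: 0 shut, along cassette +x over both forceps; grows as it opens to the cassette's left (+y), to 1.8. Starts at 1.3 to 1.7. Slight friction; stays where left. From about 0.06 to 0.03 a spring ball resists (about 4 N at the post), then it clicks in and is held at its stop at 0. Bar 32 to 37 mm above the worktop, 134 mm long.
- bar_pivot (a point): The bar's pivot axis (vertical), 34 mm above the worktop, at cassette x -62, y 0. Axes as the cassette's.
- bar_grip (a point): Middle of the red upright post on the bar, 52 mm above the worktop, 105 mm from the pivot: round, 14 mm in diameter (18 mm at its foot), top at 64 mm, bar top at 37 mm. Site axes turn with the bar (x along the bar, away from the pivot). The post may turn in the grip.
- lock_knob (a joint): Knob angle, rad, growing clockwise seen from above; stops at 0 and 1.8, starts at 0 to 0.25, drags with about 0.05 Nm. One unmarked notch lies somewhere from 0.6 to 1.4, elsewhere every time: nearing it the drag dips and the knob is pulled on by itself (0.2 Nm); past the bottom it is pulled back (0.3 Nm) until forced out some 0.15 on. Let go within about 0.1 of the bottom it settles in; elsewhere it stays.
- knob_grip (a point): On the black knob's vertical axis (cassette x 110, y 0), at mid-height of its bar-shaped grip, 57 mm above the worktop. The grip is 13 mm thick (point x) and 40 mm long (point y), 47 to 67 mm above the worktop; the point turns with the knob. Round skirt below it, 46 mm across, top at 48 mm; under it a steel tongue reaching 43 mm from the axis.
- index_pin (a joint): How far the spring-loaded index pin has sunk in, m: about 0.0013 while it rides on the rim of the hidden cam, 0.003 in the bottom of the notch. Only its orange tail, 9 mm across, shows, at the far side of the lock housing (cassette x about 158, 28 mm high).
- penlight: Black penlight, 17 x 114 x 19 mm, lying on the worktop on the side of the cassette where the forceps is not. Leave alone.
- dropper_red: Eye-drop bottle with a red cap, 25 mm across, 84 mm tall, standing close to the right of the cassette. Leave standing. Origin under its centre.
- dropper_white: Eye-drop bottle with a white cap, 25 mm across, 88 mm tall, standing close to the right of the cassette, behind the other. Leave standing. Origin under its centre.
- lens_case: Contact lens case with a white and a blue cap, 36 x 72 x 18 mm, back left on the worktop. Leave alone.
- trial_lens_red: Trial lens in a red ring with a handle, 39 x 54 x 6 mm, at the front. Leave alone.
- gauze_pack: Flat white pack, 55 x 95 x 9 mm, front right. Leave alone.

How it is judged:
On the way, in this order (a step that is already met when the one before it is completed fails the run):
1. the loose forceps lies in the free slots of the cassette, let go (x of forceps in the frame of cassette between 0.018 and 0.034 m and y of forceps in the frame of cassette between -0.018 and 0.018 m and z of forceps in the frame of cassette between 0.01 and 0.0185 m and angle between the y axis of forceps and the y axis of cassette, either way round below 0.15 rad and contact force between the fingers and forceps below 0.2 N), for 0.2 s.
2. the keeper bar is shut in its catch over both forceps (value of joint keeper_bar below 0.02 rad and x of forceps in the frame of cassette between 0.018 and 0.034 m and y of forceps in the frame of cassette between -0.018 and 0.018 m and z of forceps in the frame of cassette between 0.01 and 0.0185 m and angle between the y axis of each of forceps, forceps_fine and the y axis of cassette, either way round below 0.15 rad and x of forceps_fine in the frame of cassette between -0.034 and -0.018 m and y of forceps_fine in the frame of cassette between -0.018 and 0.018 m and z of forceps_fine in the frame of cassette between 0.01 and 0.0185 m), for 0.2 s.
3. the index pin has dropped into the knob's notch (value of joint index_pin above 0.0022 m and value of joint keeper_bar below 0.02 rad), for 0.2 s.
At the end, for the whole second after the job is handed in: Both forceps lie in their slots at rest (centre within 8 mm across, 18 mm along; aligned within 0.15 rad; underside 10 to 18.5 mm above the worktop), the bar is shut (under 0.02 rad), the knob is still, past 0.4 rad, its pin sunk over 2.2 mm; nothing is held (all of step 1 and all of step 3 and x of forceps_fine in the frame of cassette between -0.034 and -0.018 m and y of forceps_fine in the frame of cassette between -0.018 and 0.018 m and z of forceps_fine in the frame of cassette between 0.01 and 0.0185 m and angle between the y axis of forceps_fine and the y axis of cassette, either way round below 0.15 rad and linear speed of forceps below 0.02 m/s and value of joint lock_knob above 0.4 rad and velocity of joint lock_knob between -0.1 and 0.1 rad/s); the robot touches nothing.
It fails at once if an eye-drop bottle is knocked over (angle between any of dropper_red, dropper_white's own z axis and vertical above 0.5 rad).
It fails at once if one of the other things on the worktop is pushed more than 40 mm aside (distance of any of penlight, dropper_red, dropper_white, lens_case from where it was at the start of the episode above 0.04 m).
It also fails if it takes over 72 s, if anything falls off the work surface, if the arm or the gripper's body presses on something with over 40 N, if the wrist force passes 120 N, or if a joint passes its speed limit or range.

## Working session

There is one attempt and no reset: what is moved stays moved. The work goes in short steps, Python scripts to look and compute and a tool call to move; the robot and the scene stay as the last step left them, time stands still between calls to the robot, and variables do not carry over. Pictures are saved under pics/ and viewed, and the job is handed in when it is done.

Besides the shell and the picture viewer there is one more tool, called after "Request:" by a JSON object that holds its "op" and its "data", one argument or row to a line. servo_tool: Moves the arm, as the interface text tells. Its arguments: {"type":"object","properties":{"steps":{"type":"array"},"force":{"type":"number"}},"required":["steps"]}

```bash
mkdir -p pics; python3 - <<'E'
from rig import get_obs, camera, tip_reach
import cv2,json,numpy as np
print(tip_reach, get_obs())
for n in ("scene","top"):
    c=camera(n); cv2.imwrite(f"pics/{n}0.png",c["pixels"]); print(n,{k:v for k,v in c.items() if k!="pixels"})
E
```

```text
0.1822 {'time': 0.0, 'q': array([ 9.85484179e-01,  5.28432416e-01,  1.43391247e+00,  9.96905428e-06,
        1.18142241e+00, -1.78526810e-01]), 'joint_velocities': array([-1.15261602e-03, -1.17478261e-03,  1.24866938e-03, -1.29040674e-03,
       -2.90785253e-04,  4.29425377e-05]), 'joint_torque': array([ 1.32471909e-03, -4.40040922e+01, -1.76596105e+01,  6.35424117e-02,
        5.80999686e-02, -1.62768565e-04]), 'position': array([0.24707465, 0.57370287, 0.40378873]), 'tool_rot': array([ 2.01994961e-01,  9.79385957e-01, -1.00726509e-03, -4.09525325e-04]), 'ft_force': array([-0.70397892,  1.25467174,  0.42710953]), 'moment': array([ 0.07556864, -0.03100411,  0.03200476]), 'grip_width': 0.08712893742122528}
scene {'vertical_fov': 54.88874572997705, 'cx': 323.2394246639686, 'cy': 242.94400239778244, 'T': array([[-0.67391511,  0.46577124, -0.57349419,  0.04360609],
       [-0.7386133 , -0.44260302,  0.50848102,  0.43131442],
       [-0.01699443,  0.76626348,  0.6423017 ,  0.62456451],
       [ 0.        ,  0.        ,  0.        ,  1.        ]])}
top {'vertical_fov': 50.814185340557465, 'cx': 330.9463038972539, 'cy': 240.7888916673113, 'T': array([[-0.01663062,  0.99189021, -0.12600489,  0.44199652],
       [-0.99960525, -0.01934789, -0.02037165, -0.03229264],
       [-0.02264437,  0.12561636,  0.99182043,  0.99906731],
       [ 0.        ,  0.        ,  0.        ,  1.        ]])}
```

View pics/scene0.png

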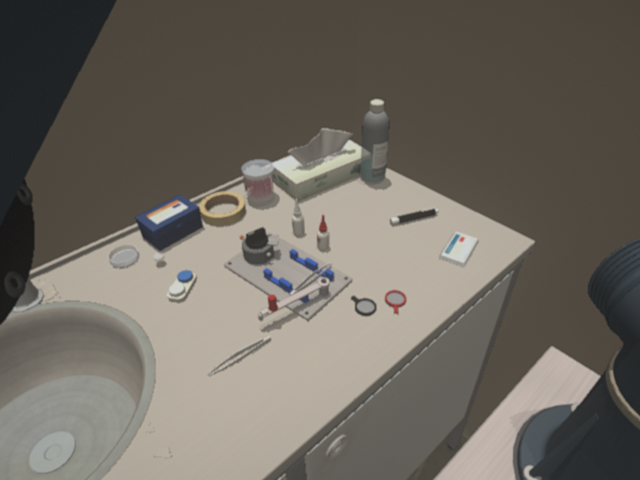

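View pics/top0.png

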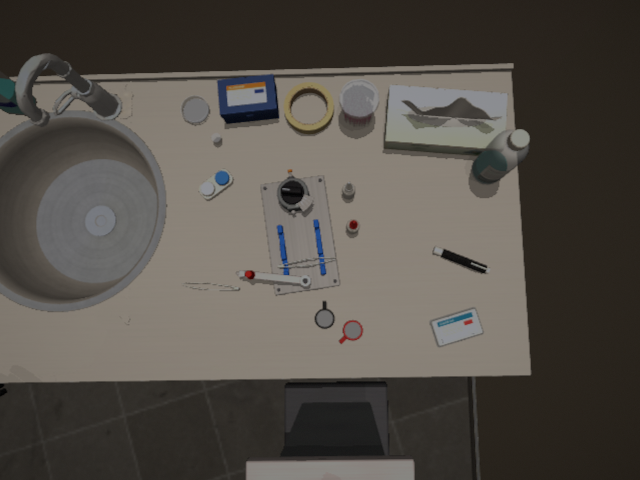

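```bash
cat > h.py <<'E'
import numpy as np,cv2
def f(c): return 240/np.tan(np.radians(c["vertical_fov"])/2)
def ray(c,uv):
    u,v=uv; F=f(c)
    d=np.array([(u-c["cx"])/F,-(v-c["cy"])/F,-1.]); return c["T"][:3,3],c["T"][:3,:3]@d
def plane(c,uv,z):
    o,d=ray(c,uv); return (o+d*(z-o[2])/d[2])
def proj(c,p):
    q=c["T"][:3,:3].T@(np.array(p)-c["T"][:3,3]); F=f(c)
    return np.array([c["cx"]+F*q[0]/-q[2], c["cy"]-F*q[1]/-q[2]])
def crop(im,x0,y0,x1,y1,s): return cv2.resize(im[y0:y1,x0:x1],None,fx=s,fy=s,interpolation=cv2.INTER_CUBIC)
E
python3 - <<'E'
import cv2;from h import *
a=cv2.imread("pics/top0.png");b=cv2.imread("pics/scene0.png")
cv2.imwrite("pics/top0c.png",cv2.convertScaleAbs(crop(a,175,160,375,310,4),alpha=1.2))
cv2.imwrite("pics/scene0c.png",cv2.convertScaleAbs(crop(b,200,190,360,390,3),alpha=1.3))
E
```

```text
(no output)
```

View pics/top0c.png

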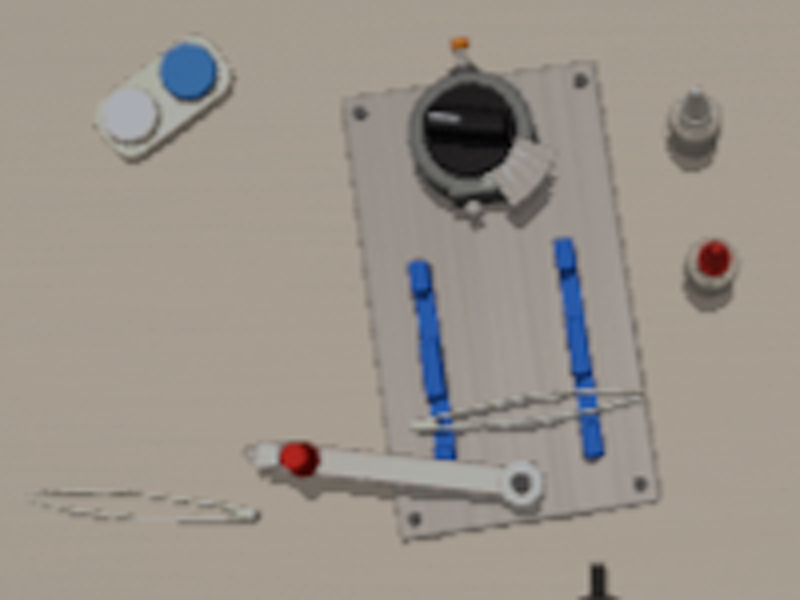

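View pics/scene0c.png

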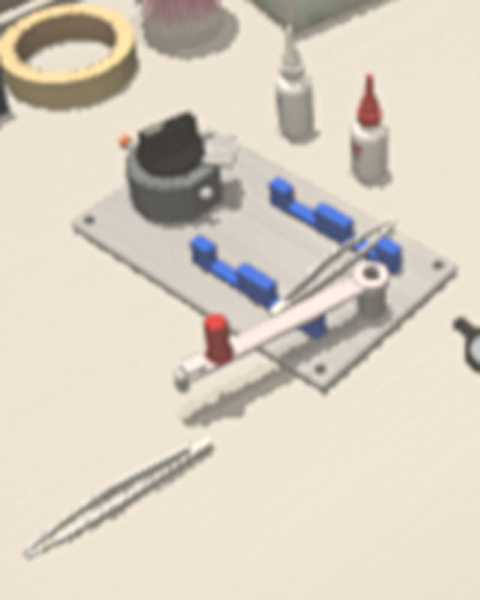

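```bash
cat >> h.py <<'E'
from scipy.optimize import least_squares
def c2w(p,P):  # pose (x,y,th), cassette pts
    x,y,t=p; P=np.atleast_2d(P); c,s=np.cos(t),np.sin(t)
    return np.c_[x+c*P[:,0]-s*P[:,1], y+s*P[:,0]+c*P[:,1], P[:,2]]
def w2c(p,W):
    x,y,t=p; W=np.atleast_2d(W)-[x,y,0]; c,s=np.cos(t),np.sin(t)
    return np.c_[c*W[:,0]+s*W[:,1],-s*W[:,0]+c*W[:,1],W[:,2]]
E
python3 - <<'E'
from h import *; from rig import camera
ct=camera("top");cs=camera("scene")
K=lambda pts:[(175+(x)/4-0.5+.125,160+y/4-.375) for x,y in pts]
S=lambda pts:[(200+x/3-.33,190+y/3-.33) for x,y in pts]
tc=K([(343,98),(595,62),(662,498),(403,542)])
C=np.array([[145,65,8],[145,-65,8],[-80,-65,8],[-80,65,8]])/1e3
sc=S([(75,224),(457,266),(323,391)]);CS=C[[0,2,3]]
def r(p,which): 
    a=np.array([proj(ct,w) for w in c2w(p,C)])-tc; b=np.array([proj(cs,w) for w in c2w(p,CS)])-sc
    return np.r_[a.ravel()*(which&1),b.ravel()*(which>>1)]
for w in (1,2,3):
    s=least_squares(lambda p:r(p,w),[.45,.02,.1]);print(w,s.x,np.round(r(s.x,3),1))
def blob(c,lo,hi,mn=6):
    h=cv2.cvtColor(c["pixels"],cv2.COLOR_BGR2HSV);m=cv2.inRange(h,lo,hi);n,_,st,ce=cv2.connectedComponentsWithStats(m)
    return [(st[i,:].tolist(),ce[i].round(1).tolist()) for i in range(1,n) if st[i,4]>=mn]
for c in (ct,cs):
    print("blue",blob(c,(100,120,60),(125,255,255)));print("red",blob(c,(0,150,60),(6,255,255)),blob(c,(174,150,60),(180,255,255)));print("or",blob(c,(7,150,100),(18,255,255),2))
p=s.x
print("forceps ends",[plane(ct,u,.005) for u in K([(30,494),(258,516)])],[plane(cs,u,.005) for u in S([(26,554),(212,441)])])
print("pivot",plane(ct,K([(521,484)])[0],.04),c2w(p,[[-.062,0,.04]]))
print("post",plane(ct,K([(298,458)])[0],.06))
E
```

```text
1 [0.55085559 0.04550471 0.13418633] [-0.6 -0.1  0.3 -0.9  0.6  1.  -0.3  0.  -1.8 -1.4  1.  -1.3  0.5 -2.4]
2 [0.54750644 0.04793551 0.12285183] [-1.   1.1 -0.   0.9 -1.   3.1 -2.1  1.5 -1.5 -0.6  1.3  0.7  0.1 -0.4]
3 [0.54984535 0.04635707 0.12974548] [-0.7  0.2  0.2 -0.4  0.   1.7 -1.   0.4 -1.7 -1.2  1.  -0.6  0.3 -1.7]
blue [([218, 75, 59, 40, 1002], [247.4, 94.5]), ([255, 90, 8, 3, 17], [258.5, 90.7]), ([216, 171, 13, 14, 140], [221.7, 177.7]), ([314, 220, 10, 37, 165], [318.1, 238.0]), ([277, 225, 10, 39, 182], [281.9, 243.9]), ([320, 259, 4, 3, 12], [321.5, 260.0]), ([320, 264, 6, 11, 48], [322.5, 268.8]), ([284, 268, 5, 7, 35], [286.0, 271.0])]
red [([350, 221, 7, 8, 48], [353.1, 224.5]), ([245, 271, 7, 8, 40], [248.2, 273.8]), ([345, 321, 11, 4, 11], [350.0, 321.6]), ([465, 320, 7, 5, 21], [468.0, 321.9]), ([340, 326, 22, 17, 58], [346.7, 336.9])] []
or [([244, 82, 21, 6, 84], [254.3, 84.8]), ([237, 85, 5, 1, 5], [239.0, 85.0]), ([227, 86, 7, 4, 16], [229.1, 87.2]), ([240, 88, 2, 1, 2], [240.5, 88.0]), ([288, 170, 4, 2, 8], [289.5, 170.5])]
blue [([291, 250, 6, 5, 23], [293.3, 252.0]), ([296, 257, 21, 9, 79], [305.9, 261.1]), ([264, 269, 7, 5, 24], [267.2, 271.3]), ([178, 271, 13, 9, 87], [184.3, 275.2]), ([326, 270, 7, 5, 24], [328.9, 272.0]), ([323, 273, 3, 3, 7], [324.0, 274.3]), ([269, 277, 22, 10, 92], [280.0, 281.3])]
red [([269, 296, 6, 4, 22], [271.3, 297.5]), ([394, 306, 3, 6, 13], [395.4, 308.3])] []
or [([171, 201, 6, 4, 6], [173.5, 202.5])]
forceps ends [array([0.48971412, 0.2836065 , 0.005     ]), array([0.4769241 , 0.17043564, 0.005     ])] [array([0.48415515, 0.28727446, 0.005     ]), array([0.47663305, 0.17114315, 0.005     ])]
pivot [0.48864102 0.03813538 0.04      ] [[0.48836647 0.0383354  0.04      ]]
post [0.50161139 0.14065828 0.06      ]
```

```bash
cat >> h.py <<'E'
from scipy.spatial.transform import Rotation as Ro
def need(o,x,y,tipz,head=None):
    R=Ro.from_quat(o["tool_rot"]).as_matrix(); d=R.T@(np.array([x,y,tipz+.1822])-o["position"])
    h=np.arctan2(R[1,1],R[0,1]); t=None if head is None else (h-head+np.pi/2)%np.pi-np.pi/2
    print("pos",o["position"].round(4),"head",h.round(4),"t",o["time"],"shift",d.round(4),"turn",t, "F",o["ft_force"].round(1),"q6",o["q"][5].round(3))
E
python3 - <<'E'
from h import *; from rig import get_obs
need(get_obs(),.482,.228,.06,-.10)
p=(.5498,.0464,.1297)
print(c2w(p,[[.110,0,.067],[.026,0,0]]), w2c(p,[[.5016,.1407,.06]]))
E
```

```text
pos [0.2471 0.5738 0.4041] head 1.164 t 0.2 shift [-0.3526 -0.2245  0.1621] turn 1.2640042732826369 F [0.6 0.8 0.4] q6 -0.179
[[0.65887608 0.06062703 0.067     ]
 [0.57558162 0.04976275 0.        ]] [[-0.03559871  0.09974198  0.06      ]]
```

Request:
{"op": "servo_tool", "data": {
  "steps": [0.06,-0.06,-0.04,0,0.18,0.06,-0.12,-0.075,0,0.36,0.06,-0.18,-0.115,0,0.54,0.06,-0.24,-0.15,0.02,0.72,0.06,-0.295,-0.19,0.06,0.9,0.06,-0.353,-0.2245,0.1,1.08,0.06,-0.353,-0.2245,0.14,1.264,0.06,-0.353,-0.2245,0.162,1.264,0.06,-0.353,-0.2245,0.162,1.264,0.06,-0.353,-0.2245,0.162,1.264],
  "force": 12
}}

```text
time: 1.45
position: [0.4826, 0.2287, 0.2437]
tool_rot: [0.741, 0.671, 0.0, 0.0]
ft_force: [0.8, -0.1, 0.6]
grip_width: 0.0599
```

```bash
python3 - <<'E'
from h import *; from rig import get_obs,camera
o=get_obs();need(o,.482,.228,.004,-.10)
for n in("top","scene"):
    c=camera(n);cv2.imwrite(f"pics/{n}1.png",c["pixels"])
    print(n,[proj(c,[.482,.228,0.06]),proj(c,[.482,.228,0.009])])
a=cv2.imread("pics/top1.png");b=cv2.imread("pics/scene1.png")
cv2.imwrite("pics/c1.png",np.hstack([crop(a,160,220,290,320,3),crop(b,190,300,320,400,3)]))
E
```

```text
pos [0.4826 0.2287 0.2437] head -0.0997 t 1.45 shift [-0.0008 -0.0006  0.0575] turn 0.00034475177418036296 F [ 0.8 -0.1  0.6] q6 0.333
top [array([202.39588044, 285.49318221]), array([209.53674971, 286.47649803])]
scene [array([235.84328848, 332.11235732]), array([240.19347409, 352.29279745])]
```

View pics/c1.png

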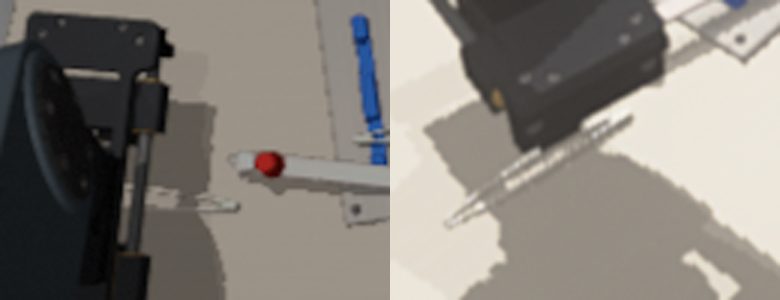

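Request:
{"op": "servo_tool", "data": {
  "steps": [0.06,0,0,0.03,0,0.06,0,0,0.05,0,0.06,0,0,0.058,0,0.06,0,0,0.058,0,0.03,0,0,0.058,0,0.0,0,0,0.058,0,0.0,0,0,0.058,0,0.0,0,0,0.058,0,0.0,0,0,0.058,0,0.0,0,0,0.058,0]
}}

```text
time: 2.8
position: [0.4826, 0.2281, 0.1847]
tool_rot: [0.742, 0.671, -0.0, -0.0]
ft_force: [0.5, 0.1, 1.3]
grip_width: 0.0131
```

Request:
{"op": "servo_tool", "data": {
  "steps": [0.0,0,0,-0.04,0,0.0,0,0,-0.09,0,0.0,0,0,-0.1,0,0.0,0,0,-0.1,0]
}}

```text
time: 3.3
position: [0.4825, 0.2281, 0.2851]
tool_rot: [0.742, 0.671, 0.0, 0.0]
ft_force: [-0.7, -0.3, -0.2]
grip_width: 0.0132
```

```bash
python3 - <<'E'
from h import *; from rig import get_obs,camera
o=get_obs();p=(.5498,.0464,.1297);w=c2w(p,[[.026,0,0]])[0]
need(o,w[0],w[1],.09,p[2])
for n in("top","scene"):
    c=camera(n);cv2.imwrite(f"pics/{n}2.png",c["pixels"])
a=cv2.imread("pics/top2.png");b=cv2.imread("pics/scene2.png")
cv2.imwrite("pics/c2.png",np.hstack([crop(a,160,220,290,320,3),crop(b,190,270,320,370,3)]))
E
```

```text
pos [0.4825 0.2281 0.2851] head -0.0999 t 3.3 shift [-0.1682  0.1104  0.013 ] turn -0.22963559801769673 F [-0.7 -0.3 -0.2] q6 0.332
```

View pics/c2.png

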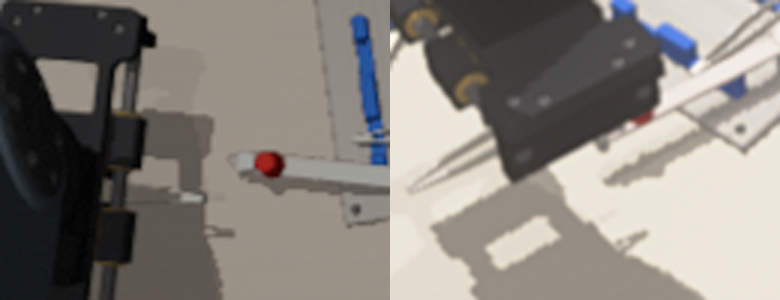

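```bash
python3 - <<'E'
from h import *; from rig import camera
c=camera("top");t=plane(c,(228,285.6),.105);print("tail",t, t-[.4825,.2281,0])
t=plane(c,(239.2,288.6),.005);print("tail0",t,t-[.4826,.2281,0])
c=camera("scene");u=(190+(413-390)/3-.3,270+190/3-.3);t=plane(c,u,.105);print("tip",t-[.4825,.2281,0])
E
```

```text
tail [0.47909576 0.16987653 0.105     ] [-0.00340424 -0.05822347  0.105     ]
tail0 [0.47697055 0.17028772 0.005     ] [-0.00562945 -0.05781228  0.005     ]
tip [0.00092675 0.05731087 0.105     ]
```

```bash
python3 - <<'E'
from h import *; from rig import camera
c=camera("top")
K=lambda x,y:(175+x/4-.375,160+y/4-.375)
q=[plane(c,K(*u),.024) for u in [(418,261),(446,460),(564,238),(594,460)]]
print(np.array(q).round(4),np.mean(q,0)); 
d=q[0]-q[1]+q[2]-q[3];print(np.arctan2(d[1],d[0]));d=q[0]+q[1]-q[2]-q[3];print(np.arctan2(-d[0],d[1]), np.hypot(d[0],d[1])/2)
p=(.5498,.0464,.1297);print(w2c(p,q).round(4))
s=camera("scene")
for n,u in [("orange pin",(289.5,170.5))]: print(n,plane(c,u,.028),c2w(p,[[.158,0,.028]]))
# bar pivot in scene: crop (371,271) 3x off 200,190
print(plane(s,(200+371/3-.33,190+272/3-.33),.038),c2w(p,[[-.062,0,0]]))
# post top red in scene crop (216,322)
print("post scene",plane(s,(200+216/3-.33,190+323/3-.33),.064), "top",plane(c,(248.2,273.8),.064))
E
```

```text
[[0.5993 0.0887 0.024 ]
 [0.5016 0.0755 0.024 ]
 [0.6092 0.017  0.024 ]
 [0.5004 0.0039 0.024 ]] [0.55261218 0.04628048 0.024     ]
0.12668330986358764
0.060371627419116274 0.07174575246111366
[[ 0.0545  0.0355  0.024 ]
 [-0.044   0.0351  0.024 ]
 [ 0.0551 -0.0368  0.024 ]
 [-0.0545 -0.0357  0.024 ]]
orange pin [0.70695914 0.06723631 0.028     ] [[0.70647292 0.06683519 0.028     ]]
[0.48972179 0.03753457 0.038     ] [[0.48832075 0.03838113 0.        ]]
post scene [0.49927017 0.14438198 0.064     ] top [0.50199209 0.1416485  0.064     ]
```

Request:
{"op": "servo_tool", "data": {
  "steps": [0.0,-0.042,0.028,0,-0.06,0.0,-0.084,0.055,0,-0.12,0.0,-0.126,0.083,0,-0.18,0.0,-0.168,0.1105,0.02,-0.215,0.0,-0.168,0.1105,0.05,-0.215,0.0,-0.168,0.1105,0.062,-0.215,0.0,-0.168,0.1105,0.062,-0.215,0.0,-0.168,0.1105,0.062,-0.215]
}}

```text
time: 4.6
position: [0.5759, 0.0507, 0.2234]
tool_rot: [0.665, 0.747, 0.0, 0.0]
ft_force: [-0.4, -0.4, 0.1]
grip_width: 0.0129
```

```bash
python3 - <<'E'
from h import *; from rig import get_obs,camera
o=get_obs();p=(.5498,.0464,.1297);w=c2w(p,[[.026,0,0]])[0]
need(o,w[0],w[1],.0165,p[2])
for n in("top","scene"):
    c=camera(n);cv2.imwrite(f"pics/{n}3.png",c["pixels"])
a=cv2.imread("pics/top3.png");b=cv2.imread("pics/scene3.png")
cv2.imwrite("pics/c3.png",np.hstack([crop(a,230,180,360,300,3),crop(b,220,210,350,330,3)]))
E
```

```text
pos [0.5759 0.0507 0.2234] head 0.1162 t 4.6 shift [-0.0009 -0.0004  0.0247] turn -0.013454554913224781 F [-0.4 -0.4  0.1] q6 -0.222
```

View pics/c3.png

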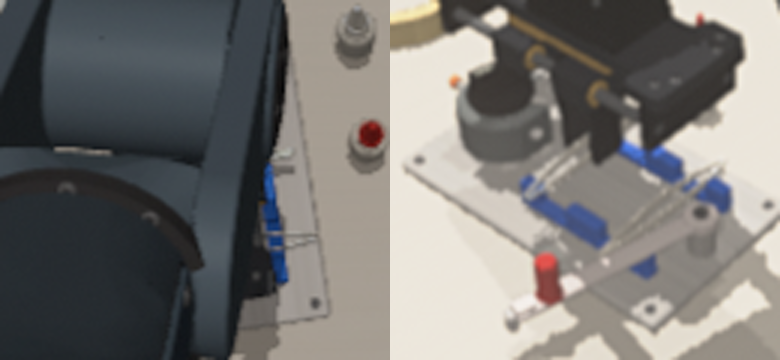

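Request:
{"op": "servo_tool", "data": {
  "steps": [0.0,0,0,0.01,0,0.0,0,0,0.016,0,0.0,0,0,0.02,0,0.0,0,0,0.0235,0,0.0,0,0,0.0235,0]
}}

```text
time: 5.32
position: [0.5758, 0.0499, 0.199]
tool_rot: [0.665, 0.747, -0.0, -0.0]
ft_force: [0.6, 0.5, -0.3]
grip_width: 0.0132
```

```bash
python3 - <<'E'
from h import *; from rig import get_obs,camera
o=get_obs();p=(.5498,.0464,.1297);w=c2w(p,[[.026,0,0]])[0]
need(o,w[0],w[1],.0165,p[2])
c=camera("scene");b=c["pixels"];cv2.imwrite("pics/scene4.png",b)
cv2.imwrite("pics/c4.png",crop(b,240,220,330,320,5))
E
```

```text
pos [0.5758 0.0499 0.199 ] head 0.1149 t 5.325 shift [-0.0001 -0.0002  0.0003] turn -0.014807133934952255 F [ 0.6  0.5 -0.3] q6 -0.222
```

View pics/c4.png

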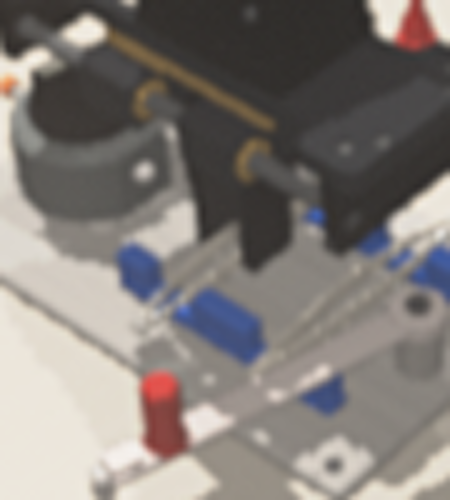

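In the slot between the teeth (tip end around crop (160,290)), with no contact force. Release and lift.

Request:
{"op": "servo_tool", "data": {
  "steps": [0.022,0,0,0,0,0.022,0,0,0,0,0.022,0,0,0,0,0.022,0,0,-0.03,0,0.03,0,0,-0.09,0,0.05,0,0,-0.13,0,0.05,0,0,-0.13,0]
}}

```text
time: 6.25
position: [0.5769, 0.0499, 0.333]
tool_rot: [0.665, 0.747, 0.002, 0.003]
ft_force: [1.0, 0.4, -0.5]
grip_width: 0.0427
```

```bash
python3 - <<'E'
from h import *; from rig import get_obs,camera
o=get_obs();need(o,.5005,.143,.043)
c=camera("scene");b=c["pixels"];cv2.imwrite("pics/scene5.png",b)
cv2.imwrite("pics/c5.png",crop(b,220,210,350,330,5))
E
```

```text
pos [0.5769 0.0499 0.333 ] head 0.1152 t 6.25 shift [ 0.1014 -0.066   0.107 ] turn None F [ 1.   0.4 -0.5] q6 -0.222
```

View pics/c5.png

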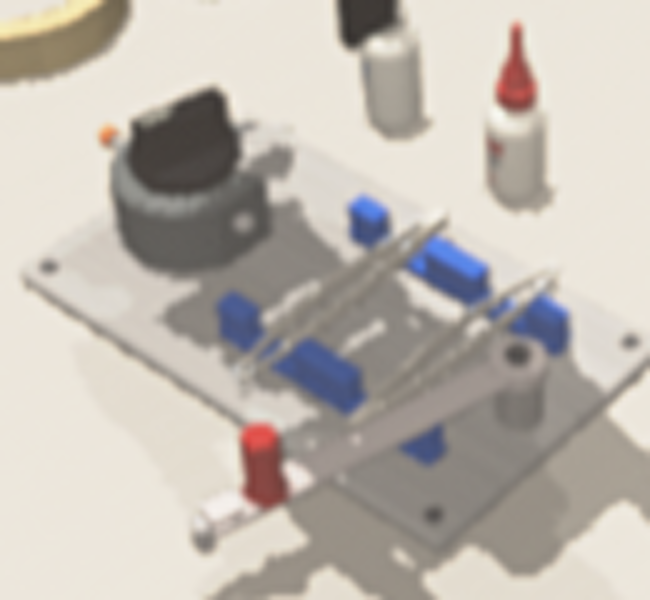

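Request:
{"op": "servo_tool", "data": {
  "steps": [0.05,0.05,-0.033,0,0.12,0.05,0.1013,-0.0665,0,0.235,0.05,0.1013,-0.0665,0.05,0.235,0.05,0.1013,-0.0665,0.08,0.235,0.05,0.1013,-0.0665,0.1,0.235,0.05,0.1013,-0.0665,0.107,0.235,0.05,0.1013,-0.0665,0.107,0.235]
}}

```text
time: 7.18
position: [0.4977, 0.1429, 0.2213]
tool_rot: [0.748, 0.663, -0.001, -0.001]
ft_force: [-0.3, -0.2, -1.3]
grip_width: 0.0499
```

```bash
python3 - <<'E'
from h import *; from rig import get_obs,camera
o=get_obs();need(o,.5005,.1426,.043,-.12)
a=camera("top");b=camera("scene")
cv2.imwrite("pics/top6.png",a["pixels"]);cv2.imwrite("pics/scene6.png",b["pixels"])
cv2.imwrite("pics/c6.png",np.hstack([crop(a["pixels"],200,220,330,320,3),crop(b["pixels"],220,240,350,340,3)]))
E
```

```text
pos [0.4977 0.1429 0.2213] head -0.1201 t 7.175 shift [ 0.0001  0.0028 -0.0039] turn -0.00010129360356936346 F [-0.3 -0.2 -1.3] q6 0.184
```

View pics/c6.png

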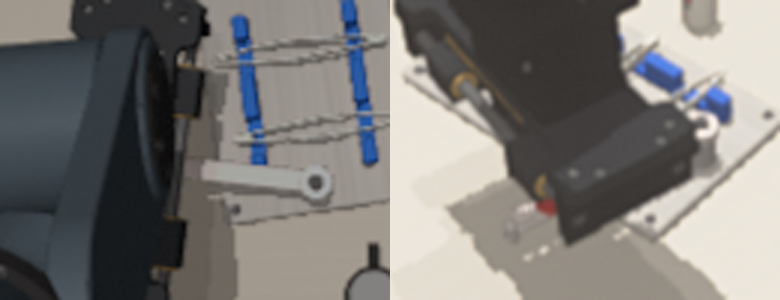

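Request:
{"op": "servo_tool", "data": {
  "steps": [0.05,0,0.0025,-0.004,0,0.03,0,0.0025,-0.004,0,0.0,0,0.0025,-0.004,0,0.0,0,0.0025,-0.004,0,0.0,0,0.0025,-0.004,0,0.0,0,0.0025,-0.004,0],
  "force": 15
}}

```text
time: 8.02
position: [0.5006, 0.1427, 0.2262]
tool_rot: [0.748, 0.663, -0.0, -0.0]
ft_force: [0.2, 0.4, 0.9]
grip_width: 0.0131
```

```bash
cat >> h.py <<'E'
def arc(o,piv,a0,a1,n,r=.105):
    R=Ro.from_quat(o["tool_rot"]).as_matrix(); out=[]
    b=np.array([np.cos(a0),np.sin(a0)])*r
    for a in np.linspace(a0,a1,n+1)[1:]:
        d=np.array([np.cos(a),np.sin(a)])*r-b; s=R.T@np.r_[d,0]; out.append([s[0],s[1],a0-a])
    return np.round(out,4)
E
python3 - <<'E'
from h import *; from rig import get_obs
o=get_obs();need(o,.5005,.1426,.043,-.12)
v=o["position"][:2]-[.4884,.0384];print(np.hypot(*v),np.arctan2(v[1],v[0]))
a0=np.arctan2(v[1],v[0]);print(arc(o,0,a0,.1297,12).tolist())
E
```

```text
pos [0.5006 0.1427 0.2262] head -0.12 t 8.025 shift [-0.0001 -0.      0.001 ] turn 3.338428351429279e-05 F [0.2 0.4 0.9] q6 0.183
0.10497657386072679 1.4547266285476415
[[-0.0006, 0.0116, 0.1104], [-0.0025, 0.023, 0.2208], [-0.0056, 0.0342, 0.3313], [-0.0099, 0.0449, 0.4417], [-0.0154, 0.0551, 0.5521], [-0.022, 0.0647, 0.6625], [-0.0295, 0.0734, 0.7729], [-0.0381, 0.0813, 0.8834], [-0.0474, 0.0882, 0.9938], [-0.0574, 0.094, 1.1042], [-0.068, 0.0987, 1.2146], [-0.0791, 0.1022, 1.325]]
```

Request:
{"op": "servo_tool", "data": {
  "steps": [0.0,-0.0006,0.0116,0,0.11,0.0,-0.0025,0.023,0,0.22,0.0,-0.0056,0.0342,0,0.33,0.0,-0.0099,0.0449,0,0.44,0.0,-0.0154,0.0551,0,0.55,0.0,-0.022,0.0647,0,0.66,0.0,-0.0295,0.0734,0,0.77,0.0,-0.038,0.0813,0,0.88,0.0,-0.0474,0.0882,0,0.99,0.0,-0.0574,0.094,0,1.1,0.0,-0.0574,0.094,0,1.1,0.0,-0.0574,0.094,0,1.1]
}}

```text
time: 9.52
position: [0.5862, 0.0746, 0.2261]
tool_rot: [0.985, 0.175, -0.001, -0.0]
ft_force: [-2.8, -1.4, 2.2]
grip_width: 0.0134
```

```bash
python3 - <<'E'
from h import *; from rig import get_obs,camera
o=get_obs();need(o,.5005,.1426,.043,-.12)
v=o["position"][:2]-[.4884,.0384];print(np.hypot(*v),np.arctan2(v[1],v[0])-.1297)
a0=np.arctan2(v[1],v[0]);print(arc(o,0,a0,.1297-.02,5).tolist(),arc(o,0,a0,.1297,1).tolist())
b=camera("scene");cv2.imwrite("pics/scene7.png",b["pixels"])
cv2.imwrite("pics/c7.png",crop(b["pixels"],210,210,350,330,4))
E
```

```text
pos [0.5862 0.0746 0.2261] head -1.2183 t 9.525 shift [-0.057  -0.0934  0.0011] turn -1.0982947797314417 F [-2.8 -1.4  2.2] q6 1.156
0.1042993819893468 0.22489433794447392
[[-0.0001, 0.0051, 0.049], [-0.0005, 0.0103, 0.098], [-0.0011, 0.0154, 0.1469], [-0.002, 0.0204, 0.1959], [-0.0031, 0.0255, 0.2449]] [[-0.0026, 0.0234, 0.2249]]
```

View pics/c7.png

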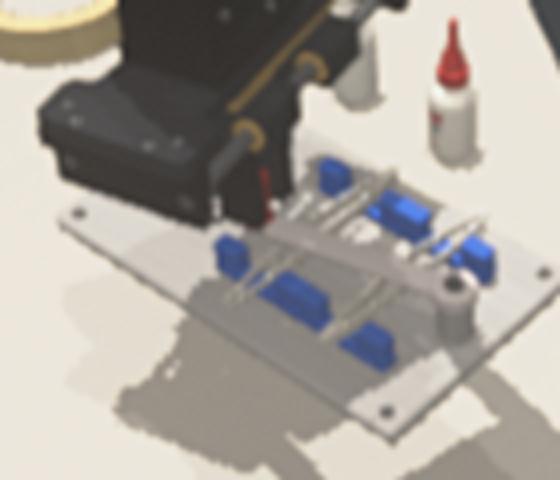

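Request:
{"op": "servo_tool", "data": {
  "steps": [0.0,-0.0001,0.0052,0,0.05,0.0,-0.0005,0.0104,0,0.1,0.0,-0.0011,0.0154,0,0.15,0.0,-0.0018,0.0194,0,0.19,0.0,-0.0026,0.0235,0,0.225,0.0,-0.0026,0.025,0,0.225,0.0,-0.0026,0.025,0,0.225]
}}

```text
time: 10.45
position: [0.5917, 0.0522, 0.226]
tool_rot: [0.998, 0.063, -0.002, -0.002]
ft_force: [-5.0, 7.3, 5.5]
grip_width: 0.013
```

```bash
python3 - <<'E'
from h import *; from rig import get_obs,camera
o=get_obs();need(o,.5005,.1426,.043,-.12)
v=o["position"][:2]-[.4884,.0384];print(np.hypot(*v),np.arctan2(v[1],v[0])-.1297)
E
```

```text
pos [0.5917 0.0522 0.226 ] head -1.4452 t 10.45 shift [-0.0792 -0.1011  0.0016] turn -1.3252477952091732 F [-5.   7.3  5.5] q6 1.341
0.1042596170477913 0.002893793435435027
```

Request:
{"op": "servo_tool", "data": {
  "steps": [0.0,0,0.0015,0,0,0.0,0,0.0025,0,0,0.0,0,0.0025,0,0,0.0,0,0.0025,0,0]
}}

```text
time: 10.95
position: [0.5918, 0.0514, 0.226]
tool_rot: [0.998, 0.062, -0.002, -0.004]
ft_force: [-4.6, 14.5, 4.4]
grip_width: 0.0135
```

```bash
python3 - <<'E'
from h import *; from rig import get_obs,camera
o=get_obs();need(o,.5005,.1426,.043,-.12)
v=o["position"][:2]-[.4884,.0384];print(np.hypot(*v),np.arctan2(v[1],v[0])-.1297)
E
```

```text
pos [0.5918 0.0514 0.226 ] head -1.446 t 10.95 shift [-0.0792 -0.1018  0.0018] turn -1.3259970638044245 F [-4.6 14.5  4.4] q6 1.337
0.1042102529575312 -0.0044507063899505706
```

Request:
{"op": "servo_tool", "data": {
  "steps": [0.0,0,-0.0025,0,0,0.03,0,-0.0025,0,0,0.04,0,-0.0025,0,0,0.045,0,-0.0025,0,0,0.045,0,-0.0025,-0.03,0,0.045,0,-0.0025,-0.09,0,0.045,0,-0.0025,-0.12,0,0.045,0,-0.0025,-0.12,0]
}}

```text
time: 11.95
position: [0.5944, 0.0496, 0.3493]
tool_rot: [0.998, 0.063, 0.004, 0.001]
ft_force: [-0.5, -0.3, 0.0]
grip_width: 0.0453
```

```bash
python3 - <<'E'
from h import *; from rig import get_obs,camera
p=(.5498,.0464,.1297);w=c2w(p,[[.11,0,0]])[0]
o=get_obs();need(o,w[0],w[1],.1,-.07)
a=camera("top");b=camera("scene")
cv2.imwrite("pics/top8.png",a["pixels"]);cv2.imwrite("pics/scene8.png",b["pixels"])
cv2.imwrite("pics/c8.png",np.hstack([crop(a["pixels"],240,190,350,300,3),crop(b["pixels"],210,200,350,310,3)]))
E
```

```text
pos [0.5944 0.0496 0.3493] head -1.4454 t 11.95 shift [ 0.0648 -0.003   0.0676] turn -1.3753956268687195 F [-0.5 -0.3  0. ] q6 1.342
```

View pics/c8.png

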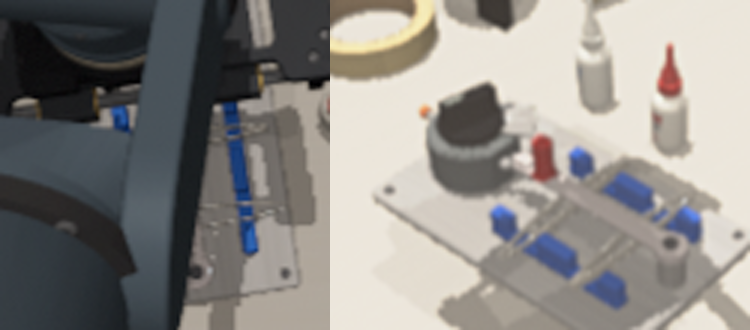

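```bash
python3 - <<'E'
from h import *; from rig import camera
a=cv2.imread("pics/top0.png");b=cv2.imread("pics/scene8.png")
cv2.imwrite("pics/c9.png",np.hstack([cv2.convertScaleAbs(crop(a,272,170,312,215,9),alpha=3),cv2.convertScaleAbs(crop(b,235,220,275,265,9),alpha=2.5)]))
c=camera("top");s=camera("scene");p=(.5498,.0464,.1297)
for a in (0,.2):
  for n,cc,x0,y0,xo in(("t",c,272,170,0),("s",s,235,220,360)):
    P=[[.11+np.sin(a)*y+np.cos(a)*x,np.cos(a)*y-np.sin(a)*x,.067] for x,y in((.0065,.02),(.0065,-.02),(-.0065,-.02),(-.0065,.02))]
    print(a,n,[(((proj(cc,w)-[x0,y0]+.5)*9+[xo,0]).round().tolist()) for w in c2w(p,P)])
E
```

```text
0 t [[77.0, 167.0], [266.0, 139.0], [274.0, 199.0], [85.0, 227.0]]
0 s [[462.0, 136.0], [597.0, 47.0], [639.0, 70.0], [504.0, 160.0]]
0.2 t [[83.0, 148.0], [272.0, 157.0], [269.0, 218.0], [79.0, 208.0]]
0.2 s [[456.0, 125.0], [613.0, 52.0], [645.0, 81.0], [487.0, 155.0]]
```

View pics/c9.png

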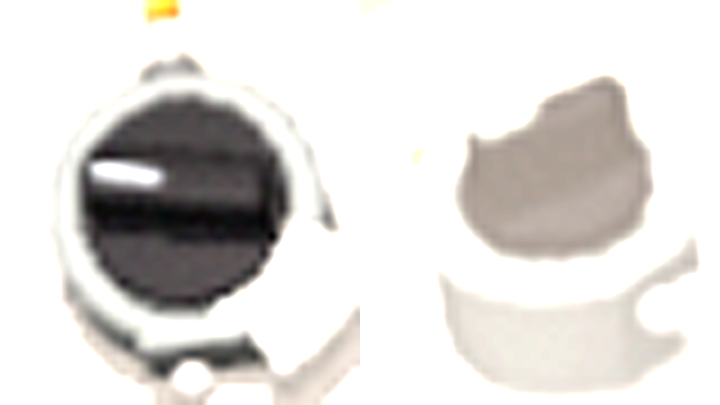

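Request:
{"op": "servo_tool", "data": {
  "steps": [0.045,0.02,-0.003,0,-0.18,0.045,0.04,-0.003,0,-0.36,0.045,0.0648,-0.003,0,-0.54,0.045,0.0648,-0.003,0,-0.72,0.045,0.0648,-0.003,0.02,-0.9,0.045,0.0648,-0.003,0.03,-1.08,0.045,0.0648,-0.003,0.04,-1.26,0.045,0.0648,-0.003,0.05,-1.375,0.045,0.0648,-0.003,0.067,-1.375,0.045,0.0648,-0.003,0.067,-1.375,0.045,0.0648,-0.003,0.067,-1.375]
}}

```text
time: 13.52
position: [0.6571, 0.0611, 0.2788]
tool_rot: [0.732, 0.682, -0.0, -0.0]
ft_force: [0.6, 0.4, 0.2]
grip_width: 0.045
```

```bash
python3 - <<'E'
from h import *; from rig import get_obs,camera
p=(.5498,.0464,.1297);w=c2w(p,[[.11,0,0]])[0]
o=get_obs();need(o,w[0],w[1],.052,-.07)
b=camera("scene");cv2.imwrite("pics/scene10.png",b["pixels"])
cv2.imwrite("pics/c10.png",crop(b["pixels"],210,180,350,310,4))
E
```

```text
pos [0.6571 0.0611 0.2788] head -0.071 t 13.525 shift [-0.0004  0.0018  0.0446] turn -0.0009664488753231559 F [0.6 0.4 0.2] q6 -0.005
```

View pics/c10.png

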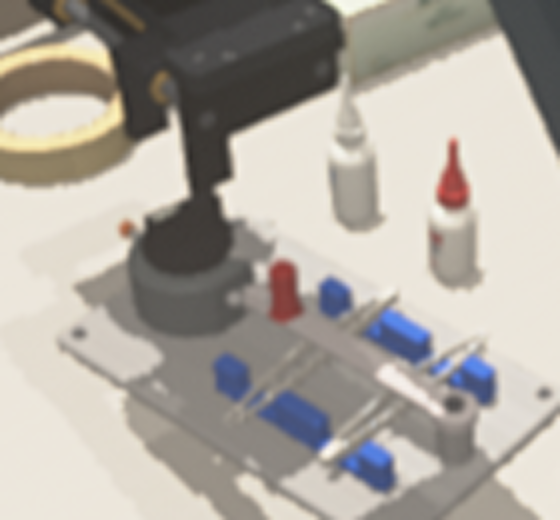

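Request:
{"op": "servo_tool", "data": {
  "steps": [0.045,0,0.0018,0.02,0,0.045,0,0.0018,0.036,0,0.045,0,0.0018,0.044,0,0.045,0,0.0018,0.044,0,0.03,0,0.0018,0.044,0,0.01,0,0.0018,0.044,0,0.0,0,0.0018,0.044,0,0.0,0,0.0018,0.044,0,0.0,0,0.0018,0.044,0],
  "force": 25
}}

```text
time: 14.7
position: [0.6585, 0.0611, 0.2356]
tool_rot: [0.731, 0.682, -0.0, -0.0]
ft_force: [-2.5, 1.3, 3.0]
grip_width: 0.0127
```

```bash
python3 - <<'E'
from h import *; from rig import get_obs,camera
o=get_obs();need(o,.659,.0606,.052,-.07);print(o["moment"],o["joint_torque"][5])
E
```

```text
pos [0.6585 0.0611 0.2356] head -0.0696 t 14.7 shift [-0.0005  0.0005  0.0014] turn 0.0003555919717255218 F [-2.5  1.3  3. ] q6 -0.006
[-0.01426955  0.45916752  0.10762859] 0.10265086311846972
```

Request:
{"op": "servo_tool", "data": {
  "steps": [0.0,0,0,0,0.1,0.0,0,0,0,0.2,0.0,0,0,0,0.25,0.0,0,0,0,0.25]
}}

```text
time: 15.2
position: [0.6584, 0.0611, 0.2356]
tool_rot: [0.81, 0.586, -0.001, -0.0]
ft_force: [-2.9, -0.3, 5.4]
grip_width: 0.0124
```

```bash
cat > k.py <<'E'
from h import *; from rig import get_obs
o=get_obs();R=Ro.from_quat(o["tool_rot"]).as_matrix();h=np.arctan2(R[1,1],R[0,1])
print("t",o["time"],"knob",(.1297-h).round(4),"Mz",o["moment"].round(3),"tq6",o["joint_torque"][5].round(3),"F",o["ft_force"].round(1),o["position"].round(4),o["grip_width"].round(4))
E
python3 k.py
```

```text
Traceback (most recent call last):
  File "k.py", line 3, in <module>
    print("t",o["time"],"knob",(.1297-h).round(4),"Mz",o["moment"].round(3),"tq6",o["joint_torque"][5].round(3),"F",o["ft_force"].round(1),o["position"].round(4),o["grip_width"].round(4))
                                                                                                                                                                  ^^^^^^^^^^^^^^^^^^^^^
AttributeError: 'float' object has no attribute 'round'
```

Request:
{"op": "servo_tool", "data": {
  "steps": [0.0,0,0,0,0.06,0.0,0,0,0,0.06]
}}

```text
time: 15.45
position: [0.6583, 0.0611, 0.2356]
tool_rot: [0.828, 0.561, -0.001, -0.001]
ft_force: [-4.2, 0.5, 5.3]
grip_width: 0.0128
```

```bash
python3 k.py
```

```text
Traceback (most recent call last):
  File "k.py", line 3, in <module>
    print("t",o["time"],"knob",(.1297-h).round(4),"Mz",o["moment"].round(3),"tq6",o["joint_torque"][5].round(3),"F",o["ft_force"].round(1),o["position"].round(4),o["grip_width"].round(4))
                                                                                                                                                                  ^^^^^^^^^^^^^^^^^^^^^
AttributeError: 'float' object has no attribute 'round'
```

Request:
{"op": "servo_tool", "data": {
  "steps": [0.0,0,0,0,0.06,0.0,0,0,0,0.06]
}}

```text
time: 15.7
position: [0.6583, 0.0611, 0.2355]
tool_rot: [0.844, 0.536, -0.001, -0.001]
ft_force: [-3.6, -0.7, 5.3]
grip_width: 0.0127
```

```bash
python3 k.py
```

```text
Traceback (most recent call last):
  File "k.py", line 3, in <module>
    print("t",o["time"],"knob",(.1297-h).round(4),"Mz",o["moment"].round(3),"tq6",o["joint_torque"][5].round(3),"F",o["ft_force"].round(1),o["position"].round(4),o["grip_width"].round(4))
                                                                                                                                                                  ^^^^^^^^^^^^^^^^^^^^^
AttributeError: 'float' object has no attribute 'round'
```

```bash
sed -i 's/,o\["grip_width"\].round(4)/,o["grip_width"]/' k.py; python3 k.py
```

```text
t 15.7 knob 0.5686 Mz [0.006 0.806 0.03 ] tq6 0.108 F [-3.6 -0.7  5.3] [0.6583 0.0611 0.2355] 0.012694679103252289
```

Request:
{"op": "servo_tool", "data": {
  "steps": [0.0,0,0,0,0.05,0.0,0,0,0,0.05]
}}

```text
time: 15.95
position: [0.6583, 0.0611, 0.2355]
tool_rot: [0.857, 0.515, -0.001, -0.001]
ft_force: [-4.0, 0.2, 5.6]
grip_width: 0.0128
```

```bash
python3 k.py
```

```text
t 15.95 knob 0.6184 Mz [0.028 0.817 0.021] tq6 0.047 F [-4.   0.2  5.6] [0.6583 0.0611 0.2355] 0.012801746059636226
```

Request:
{"op": "servo_tool", "data": {
  "steps": [0.0,0,0,0,0.05,0.0,0,0,0,0.05]
}}

```text
time: 16.2
position: [0.6582, 0.0611, 0.2355]
tool_rot: [0.87, 0.493, -0.001, -0.001]
ft_force: [-3.6, -0.2, 5.1]
grip_width: 0.0126
```

```bash
python3 k.py
```

```text
t 16.2 knob 0.6684 Mz [-0.066  0.892 -0.004] tq6 0.034 F [-3.6 -0.2  5.1] [0.6582 0.0611 0.2355] 0.012632530117891979
```

Request:
{"op": "servo_tool", "data": {
  "steps": [0.0,0,0,0,0.05,0.0,0,0,0,0.05]
}}

```text
time: 16.45
position: [0.6582, 0.0612, 0.2355]
tool_rot: [0.882, 0.472, -0.001, -0.001]
ft_force: [-5.1, 0.7, 5.6]
grip_width: 0.0127
```

```bash
python3 k.py
```

```text
t 16.45 knob 0.7184 Mz [-0.011  0.814  0.06 ] tq6 0.13 F [-5.1  0.7  5.6] [0.6582 0.0612 0.2355] 0.01267924442498212
```

Request:
{"op": "servo_tool", "data": {
  "steps": [0.0,0,0,0,0.05,0.0,0,0,0,0.05]
}}

```text
time: 16.7
position: [0.6582, 0.0612, 0.2356]
tool_rot: [0.893, 0.449, -0.001, -0.001]
ft_force: [-4.5, 0.9, 6.0]
grip_width: 0.0124
```

```bash
python3 k.py
```

```text
t 16.7 knob 0.7688 Mz [-0.026  0.881 -0.087] tq6 -0.042 F [-4.5  0.9  6. ] [0.6582 0.0612 0.2356] 0.012350618469776486
```

Request:
{"op": "servo_tool", "data": {
  "steps": [0.0,0,0,0,0.03,0.0,0,0,0,0.03]
}}

```text
time: 16.95
position: [0.6582, 0.0612, 0.2356]
tool_rot: [0.9, 0.436, -0.001, -0.001]
ft_force: [-4.5, 0.5, 6.3]
grip_width: 0.0128
```

```bash
python3 k.py
```

```text
t 16.95 knob 0.7979 Mz [0.074 0.947 0.096] tq6 0.123 F [-4.5  0.5  6.3] [0.6582 0.0612 0.2356] 0.012811519836280767
```

Request:
{"op": "servo_tool", "data": {
  "steps": [0.0,0,0,0,0.03,0.0,0,0,0,0.03]
}}

```text
time: 17.2
position: [0.6581, 0.0612, 0.2356]
tool_rot: [0.906, 0.423, -0.001, -0.001]
ft_force: [-4.1, 0.3, 3.4]
grip_width: 0.0127
```

```bash
python3 k.py
```

```text
t 17.2 knob 0.828 Mz [-0.027  0.766  0.006] tq6 0.074 F [-4.1  0.3  3.4] [0.6581 0.0612 0.2356] 0.012696310317212614
```

Request:
{"op": "servo_tool", "data": {
  "steps": [0.0,0,0,0,0.03,0.0,0,0,0,0.03]
}}

```text
time: 17.45
position: [0.6581, 0.0612, 0.2356]
tool_rot: [0.913, 0.409, -0.001, -0.001]
ft_force: [-5.3, 0.5, 6.6]
grip_width: 0.0126
```

```bash
python3 k.py
```

```text
t 17.45 knob 0.8585 Mz [ 0.026  0.962 -0.015] tq6 0.041 F [-5.3  0.5  6.6] [0.6581 0.0612 0.2356] 0.012559524766673269
```

Request:
{"op": "servo_tool", "data": {
  "steps": [0.0,0,0,0,0.04,0.0,0,0,0,0.04]
}}

```text
time: 17.7
position: [0.6581, 0.0613, 0.2356]
tool_rot: [0.921, 0.39, -0.001, -0.001]
ft_force: [-4.4, 0.1, 6.1]
grip_width: 0.0127
```

```bash
python3 k.py
```

```text
t 17.7 knob 0.8986 Mz [ 0.081  0.934 -0.026] tq6 0.019 F [-4.4  0.1  6.1] [0.6581 0.0613 0.2356] 0.012665244214245738
```

Request:
{"op": "servo_tool", "data": {
  "steps": [0.0,0,0,0,0.04,0.0,0,0,0,0.04]
}}

```text
time: 17.95
position: [0.6581, 0.0613, 0.2356]
tool_rot: [0.928, 0.372, -0.001, -0.001]
ft_force: [-4.8, 1.3, 5.8]
grip_width: 0.0127
```

```bash
python3 k.py
```

```text
t 17.95 knob 0.9382 Mz [0.067 0.898 0.001] tq6 0.074 F [-4.8  1.3  5.8] [0.6581 0.0613 0.2356] 0.012696313592433867
```

Request:
{"op": "servo_tool", "data": {
  "steps": [0.0,0,0,0,0.04,0.0,0,0,0,0.04]
}}

```text
time: 18.2
position: [0.6581, 0.0612, 0.2356]
tool_rot: [0.936, 0.353, -0.001, -0.001]
ft_force: [-4.4, -0.1, 7.0]
grip_width: 0.0133
```

```bash
python3 k.py
```

```text
t 18.2 knob 0.979 Mz [ 0.038  0.924 -0.17 ] tq6 -0.123 F [-4.4 -0.1  7. ] [0.6581 0.0612 0.2356] 0.01328855592707148
```

Request:
{"op": "servo_tool", "data": {
  "steps": [0.0,0,0,0,0.03,0.0,0,0,0,0.03]
}}

```text
time: 18.45
position: [0.6581, 0.0613, 0.2356]
tool_rot: [0.941, 0.339, -0.001, -0.001]
ft_force: [-4.6, 0.2, 7.0]
grip_width: 0.013
```

```bash
python3 k.py
```

```text
t 18.45 knob 1.0086 Mz [ 0.105  0.926 -0.047] tq6 -0.01 F [-4.6  0.2  7. ] [0.6581 0.0613 0.2356] 0.012973401269426081
```

Request:
{"op": "servo_tool", "data": {
  "steps": [0.0,0,0,0,0.03,0.0,0,0,0,0.03]
}}

```text
time: 18.7
position: [0.658, 0.0614, 0.2355]
tool_rot: [0.946, 0.325, -0.001, -0.001]
ft_force: [-5.3, 1.3, 6.4]
grip_width: 0.0129
```

```bash
python3 k.py
```

```text
t 18.7 knob 1.0379 Mz [0.07  0.934 0.141] tq6 0.118 F [-5.3  1.3  6.4] [0.658  0.0614 0.2355] 0.012902441699215268
```

Request:
{"op": "servo_tool", "data": {
  "steps": [0.0,0,0,0,0.03,0.0,0,0,0,0.03]
}}

```text
time: 18.95
position: [0.658, 0.0613, 0.2356]
tool_rot: [0.951, 0.311, -0.001, -0.001]
ft_force: [-4.4, 0.5, 7.2]
grip_width: 0.0128
```

```bash
python3 k.py
```

```text
t 18.95 knob 1.0688 Mz [ 0.078  1.    -0.08 ] tq6 -0.075 F [-4.4  0.5  7.2] [0.658  0.0613 0.2356] 0.012840167561302313
```

Request:
{"op": "servo_tool", "data": {
  "steps": [0.0,0,0,0,0.0,0.0,0,0,0,0.0]
}}

```text
time: 19.2
position: [0.658, 0.0613, 0.2356]
tool_rot: [0.951, 0.311, -0.001, -0.001]
ft_force: [-4.8, 0.6, 7.0]
grip_width: 0.0126
```

```bash
python3 k.py
```

```text
t 19.2 knob 1.0688 Mz [ 0.071  0.913 -0.131] tq6 -0.115 F [-4.8  0.6  7. ] [0.658  0.0613 0.2356] 0.01264146775303457
```

Request:
{"op": "servo_tool", "data": {
  "steps": [0.0,0,0,0,0.03,0.0,0,0,0,0.03]
}}

```text
time: 19.45
position: [0.658, 0.0612, 0.2356]
tool_rot: [0.955, 0.296, -0.001, -0.001]
ft_force: [-3.9, -0.1, 6.0]
grip_width: 0.0126
```

```bash
python3 k.py
```

```text
t 19.45 knob 1.0995 Mz [ 0.041  1.021 -0.288] tq6 -0.228 F [-3.9 -0.1  6. ] [0.658  0.0612 0.2356] 0.012555437640360078
```

Request:
{"op": "servo_tool", "data": {
  "steps": [0.0,0,0,0,0.03,0.0,0,0,0,0.03]
}}

```text
time: 19.7
position: [0.658, 0.0613, 0.2356]
tool_rot: [0.959, 0.282, -0.001, -0.001]
ft_force: [-5.0, 0.3, 6.3]
grip_width: 0.0126
```

```bash
python3 k.py
```

```text
t 19.7 knob 1.1293 Mz [ 0.112  0.97  -0.209] tq6 -0.154 F [-5.   0.3  6.3] [0.658  0.0613 0.2356] 0.01256081535963874
```

Clear pull-on now (−0.2 to −0.29 Nm from 1.07 to 1.13). Go on to the sign change.

Request:
{"op": "servo_tool", "data": {
  "steps": [0.0,0,0,0,0.03,0.0,0,0,0,0.03]
}}

```text
time: 19.95
position: [0.658, 0.0613, 0.2355]
tool_rot: [0.964, 0.267, -0.001, -0.001]
ft_force: [-4.0, 0.6, 6.0]
grip_width: 0.0125
```

```bash
python3 k.py
```

```text
t 19.95 knob 1.1594 Mz [ 0.081  0.989 -0.227] tq6 -0.188 F [-4.   0.6  6. ] [0.658  0.0613 0.2355] 0.012540156130727266
```

Request:
{"op": "servo_tool", "data": {
  "steps": [0.0,0,0,0,0.03,0.0,0,0,0,0.03]
}}

```text
time: 20.2
position: [0.658, 0.0614, 0.2355]
tool_rot: [0.967, 0.253, -0.001, -0.001]
ft_force: [-4.9, 0.8, 6.3]
grip_width: 0.0126
```

```bash
python3 k.py
```

```text
t 20.2 knob 1.1889 Mz [ 0.117  0.926 -0.106] tq6 -0.054 F [-4.9  0.8  6.3] [0.658  0.0614 0.2355] 0.012581027028400053
```

Request:
{"op": "servo_tool", "data": {
  "steps": [0.0,0,0,0,0.02,0.0,0,0,0,0.02]
}}

```text
time: 20.45
position: [0.658, 0.0614, 0.2356]
tool_rot: [0.97, 0.244, -0.001, -0.001]
ft_force: [-4.8, 2.5, 6.7]
grip_width: 0.0125
```

```bash
python3 k.py
```

```text
t 20.45 knob 1.2085 Mz [ 0.195  0.964 -0.025] tq6 0.001 F [-4.8  2.5  6.7] [0.658  0.0614 0.2356] 0.012539389845114619
```

Request:
{"op": "servo_tool", "data": {
  "steps": [0.0,0,0,0,0.02,0.0,0,0,0,0.02]
}}

```text
time: 20.7
position: [0.6579, 0.0615, 0.2356]
tool_rot: [0.972, 0.234, -0.001, -0.001]
ft_force: [-5.8, 1.5, 5.8]
grip_width: 0.013
```

```bash
python3 k.py
```

```text
t 20.7 knob 1.2279 Mz [0.211 0.96  0.095] tq6 0.136 F [-5.8  1.5  5.8] [0.6579 0.0615 0.2356] 0.012959635655650156
```

Request:
{"op": "servo_tool", "data": {
  "steps": [0.0,0,0,0,0.0,0.0,0,0,0,0.0]
}}

```text
time: 20.95
position: [0.6579, 0.0615, 0.2356]
tool_rot: [0.972, 0.234, -0.001, -0.001]
ft_force: [-5.1, 0.9, 6.2]
grip_width: 0.0129
```

```bash
python3 k.py
```

```text
t 20.95 knob 1.2278 Mz [0.183 0.961 0.074] tq6 0.113 F [-5.1  0.9  6.2] [0.6579 0.0615 0.2356] 0.012934726957285606
```

Request:
{"op": "servo_tool", "data": {
  "steps": [0.03,0,0,0,-0.01,0.04,0,0,0,-0.01,0.045,0,0,0,-0.01,0.045,0,0,0,-0.01,0.045,0,0,-0.04,-0.01,0.045,0,0,-0.1,-0.01,0.045,0,0,-0.14,-0.01,0.045,0,0,-0.14,-0.01]
}}

```text
time: 21.95
position: [0.6601, 0.061, 0.3799]
tool_rot: [0.971, 0.238, 0.005, 0.002]
ft_force: [0.3, -0.5, -0.1]
grip_width: 0.0452
```

```bash
python3 - <<'E'
from h import *; from rig import get_obs,camera
o=get_obs();need(o,.659,.2,.19)
b=camera("scene");cv2.imwrite("pics/scene11.png",b["pixels"])
a=cv2.imread("pics/scene8.png")
print(w2c((.5498,.0464,.1297),[[.3,.4,.2]]))
cv2.imwrite("pics/c11.png",np.hstack([crop(a,220,200,350,310,3),crop(b["pixels"],220,200,350,310,3)]))
E
```

```text
pos [0.6601 0.061  0.3799] head -1.0898 t 21.95 shift [ 0.0633 -0.1238  0.0076] turn None F [ 0.3 -0.5 -0.1] q6 1.014
[[-0.20196842  0.38293832  0.2       ]]
```

View pics/c11.png

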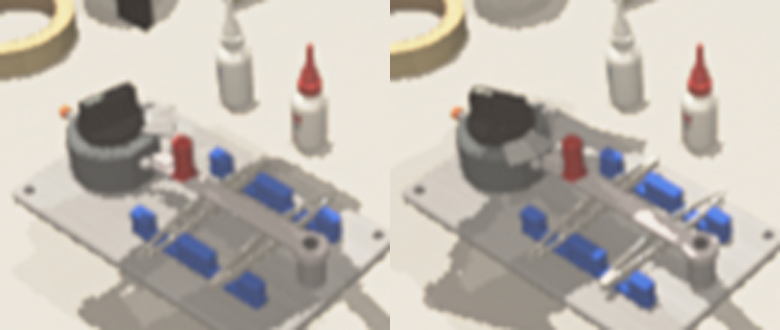

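Request:
{"op": "servo_tool", "data": {
  "steps": [0.045,0.03,-0.05,0,0,0.045,0.06,-0.1,0,0,0.045,0.08,-0.16,0,0,0.045,0.1,-0.22,0,0,0.045,0.1,-0.25,0,0,0.045,0.1,-0.25,0,0]
}}

```text
time: 22.75
position: [0.63, 0.3314, 0.3725]
tool_rot: [0.971, 0.24, -0.002, 0.0]
ft_force: [-0.0, -0.4, -0.4]
grip_width: 0.045
```

```bash
python3 - <<'E'
from h import *; from rig import get_obs,camera
o=get_obs();need(o,.659,.2,.19)
a=camera("top");b=camera("scene")
cv2.imwrite("pics/top12.png",a["pixels"]);cv2.imwrite("pics/scene12.png",b["pixels"])
cv2.imwrite("pics/c12.png",np.hstack([crop(a["pixels"],235,165,365,295,3),crop(b["pixels"],220,190,350,320,3)]))
def pin(im,x0,y0,x1,y1):
    r=im[y0:y1,x0:x1].astype(float);w=np.clip(r[...,2]-r[...,0]-55,0,None);yy,xx=np.mgrid[y0:y1,x0:x1];return round((w*xx).sum()/w.sum(),2),round((w*yy).sum()/w.sum(),2),w.sum()
for n in("top0","top12"): print(n,pin(cv2.imread(f"pics/{n}.png"),284,165,296,175))
for n in("scene0","scene8","scene12"): print(n,pin(cv2.imread(f"pics/{n}.png"),236,232,247,242))
for z in(0.158,.1563):
  w=c2w((.5498,.0464,.1297),[[z,0,.028]])[0];print(proj(a,w),proj(b,w))
E
```

```text
pos [0.63   0.3314 0.3725] head -1.0856 t 22.75 shift [-0.0356  0.1298  0.0003] turn None F [-0.  -0.4 -0.4] q6 1.413
top0 (np.float64(289.52), np.float64(170.32), np.float64(323.0))
top12 (np.float64(289.68), np.float64(171.32), np.float64(358.0))
scene0 (np.float64(240.85), np.float64(236.03), np.float64(227.0))
scene8 (np.float64(240.91), np.float64(236.31), np.float64(439.0))
scene12 (np.float64(241.41), np.float64(236.8), np.float64(387.0))
[289.70411653 170.73524199] [241.70707645 236.64119855]
[289.82059307 171.56419679] [242.26662441 236.97089381]
```

View pics/c12.png

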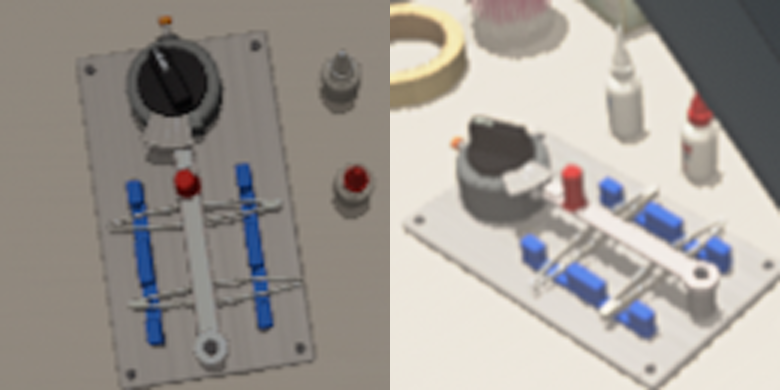

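```bash
python3 - <<'E'
from h import *; from rig import camera
c=camera("top");p=(.5498,.0464,.1297)
K=lambda x,y:(235+x/3-.33,165+y/3-.33)
for n,x,y,z in [("new L",110,227,.018),("new R",280,205,.018),("fine L",132,305,.018),("fine R",300,282,.018),("post",187,181,.064),("piv",210,348,.038)]:
    print(n,(w2c(p,plane(c,K(x,y),z))*1e3).round(1))
E
```

```text
new L [[27.4 55.4 18. ]]
new R [[ 25.2 -56.8  18. ]]
fine L [[-25.4  47.9  18. ]]
fine R [[-26.7 -62.3  18. ]]
post [[42.2 -1.8 64. ]]
piv [[-61.6   0.2  38. ]]
```

All checks agree: both forceps are in place, the bar is shut and the pin has sunk about 1.7–2 mm. The gripper is clear, so I'm handing in.

```bash
python3 -c "
from rig import hand_in
print(hand_in())"
```

```text
the job is handed in; nothing more can be done
None
```

The job is handed in at about 23 s of the 72 s allowed; the interface gave no verdict. The loose forceps lies in the free slots, the keeper bar is shut in its catch, and the knob was released in the notch.

- **Forceps:** In the last top view the loose forceps is centred at cassette x of about +26 mm, y -1 mm, tilted about 0.02 rad. The fine forceps is still at x of about -26 mm, y -7 mm.
- **Keeper bar:** I pushed the post against its stop with about 14 N, well above the 4 N detent. The camera put the post at cassette (42, -2) mm, and the shut position is (43, 0).
- **Lock knob:** Around 1.0 rad the torque readings were ambiguous because of noise of about ±0.07 Nm. The pull-on was then clear from 1.07 to 1.16 rad (0.13 to 0.29 Nm) and changed to resistance at about 1.21–1.23 rad, where I let go.
- **Index pin:** Its orange tail moved inward by 1.0 px in the top view, and 0.83 px is expected for the 1.7 mm drop. The scene view moved the same way, by about as much as expected.
- **Other objects:** Both bottles are standing in the last pictures. I did not check the penlight, lens case, trial lens or gauze pack after the moves; the arm's path stayed clear of them.

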